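# Lift the interlocked middle jaw out of a key-cutting clamp bed

## Task

Three jaw blocks stand interlocked in a row in the low clamp bed on the key-cutting bench. Take the middle one straight up out from between its two neighbours, leaving those two standing where they are, and set it down upright in the empty tray, putting it down rather than dropping it.

Things in the scene. Friction and masses are not known exactly. Their poses are not given: they have to be found in the camera images.
- jaw_centre (a point): Middle jaw, loose aluminium block, 0.2 to 0.4 kg: body 44 (x) x 40 (y) x 52 mm high, plus a T-shaped tongue 19 mm long at each y end. Point: its centre, 26 mm above its underside; z up. Grasp its free, flat x sides (no bed rim beside them). Its tongues fill the neighbours' slots to full height (2.5 mm play): clear once raised over 52 mm. An identical spare stands alone elsewhere.
- left_block_centre (a point): Left (+y) neighbour, loose steel block, 0.55 kg, 44 (x) x 45 (y) x 52 mm high, with a T-slot open upwards and to the middle jaw. Point: its centre, 26 mm above its underside; z up; the middle jaw's centre lies 45 mm from it along its -y. It stands in the clamp bed: dark steel, 60 mm wide (x), 158 mm long (y), floor 12 mm above the bench, rims 6 mm high beside the neighbours only.
- right_block_centre (a point): Right (-y) neighbour, the mirror image of the left one, at the other end of the clamp bed. Point: its centre, 26 mm above its underside; z up; the middle jaw's centre lies 45 mm from it along its +y. Beyond each neighbour the bed has an end stop, 22 mm high above the bed's floor.
- tray: The empty black plastic tray, fixed to the bench, 158 x 158 mm outside, 16 mm high, walls and floor 4 mm thick (inside 150 x 150 mm, inner floor 4 mm above the bench). Origin: centre of its underside; z up, x and y along its sides. It lies to one side of the bed; the like tray on the other side holds brass key blanks and is not meant.
Mind the look-alikes: they are no part of the job. Leave any pink look-alike of the part that bears jaw_centre alone.

How it is judged:
On the way:
1. the middle jaw is raised straight up, upright, until its underside is clear above its two neighbours (height (world z) of jaw_centre above 0.093 m and angle between jaw_centre's own z axis and vertical below 0.26 rad and x of jaw_centre in the frame of left_block_centre between -0.02 and 0.02 m and y of jaw_centre in the frame of left_block_centre between -0.065 and -0.025 m and x of jaw_centre in the frame of right_block_centre between -0.02 and 0.02 m), for 0.04 s.
At the end, for the whole second after the job is handed in: The middle jaw stands upright (within 10 degrees) and still on the inner floor of the empty tray, wholly between its walls, and both neighbours stand upright within 12 mm of where they stood (x of jaw_centre in the frame of tray between -0.062 and 0.062 m and y of jaw_centre in the frame of tray between -0.062 and 0.062 m and z of jaw_centre in the frame of tray between 0.022 and 0.038 m and angle between each of jaw_centre, left_block_centre, right_block_centre's own z axis and vertical below 0.17 rad and linear speed of jaw below 0.02 m/s and distance of each of left_block_centre, right_block_centre from where it was at the start of the episode below 0.012 m); the robot touches nothing.
It fails at once if a neighbour is pushed, dragged or lifted more than 15 mm or tipped over (distance of any of left_block_centre, right_block_centre from where it was at the start of the episode above 0.015 m or angle between any of left_block_centre, right_block_centre's own z axis and vertical above 0.35 rad).
It fails at once if the middle jaw is let go over the tray with its underside more than 25 mm above the tray's floor (horizontal distance between jaw_centre and tray below 0.1 m and z of jaw_centre in the frame of tray above 0.055 m and contact force between jaw and the fingers below 0.05 N).
It also fails if it takes over 37 s, if anything falls off the work surface, if the arm or the gripper's body presses on something with over 40 N, if the wrist force passes 120 N, or if a joint passes its speed limit or range.

## Robot

A 7-joint arm with a two-finger parallel gripper is mounted at the origin on the work surface. World frame = base frame: x ahead of the robot, y to its left, z up, the work surface at z = 0. Lengths are in m, angles in rad, forces in N, time in s.
With the tool pointing down it reaches from about 0.425 to 0.925 m from the base axis. Payload 6.8 kg.
Tool frame: the origin (TCP) lies midway between the tips of the shut fingers; the grasp point (between the pads) lies 19 mm behind it; z points along the fingers, y is the direction in which the jaws open and shut (so a half turn about z gives the same grasp; the last joint's range is limited). The gripper opens to 85 mm and grips with 20 to 120 N. Pads are 22 mm wide; open, the fingers measure 114 mm over their backs; the gripper's body (76 mm by 85 mm) begins 54 mm behind the grasp point. The pads swing forward as they close: fully open they stand 13 mm farther back than shut.
Start: joints at [-1.417, 0.477, 0.022, 1.555, -0.011, 1.109, -0.083], TCP at [0.175, 0.652, 0.231] pointing down, gripper open.
Joint ranges: [-2.96, 2.96], [-0.34, 2.1], [-1.41, 1.46], [0.24, 2.44], [-1.37, 4.51], [0.17, 1.92], [-2.96, 2.96]. Speed limits (rad/s): [2.39, 2.39, 3.14, 3.14, 3.14, 3.14, 3.14].

## Interface

Orientations are given as a unit quaternion [w, x, y, z].
In Python, from station import status, eyes, workorder gives the robot as it stands. The module is installed in compiled form; this text tells all that it offers.
- The arm moves only by the shell command python3 -m jog 'ROWS' [FORCE]. ROWS is text: rows parted by semicolons, each of 7 numbers parted by spaces: the shift along the tool's x, y, z in m, then the turn, a rotation vector about the tool's x, y, z in degrees, then the finger opening in m, from 0 to 0.0854. In form: dx dy dz rx ry rz jaw; .... A call has 1 to 5 rows; each row is the pose to reach, as a shift and turn from the pose commanded when the call began, along the tool's axes at that moment; what a row does not reach only later rows make up. A row lasts 1/10 s, in which the tool goes at most 50 mm and 8.59 degrees, less where a joint would pass 70% of its speed; a pose out of reach is approached as far as the arm can. A call with a gripper value outside its range is refused whole. The fingers move at their own pace and stop on an object; FORCE is the grip in N (left out, the last holds). Time passes only in rows, so rows that repeat a pose let the fingers close. It gives the time, the measured TCP pose, the force and the opening at its end, in the units of the state.
- status.get_obs(): the state, without advancing time (a new reading comes with each control period).
- eyes.read_camera(name): name is "scene" or "top"; returns a dict with "image" (480x640x3 uint8, red, green, blue), "intrinsics" (3x3 intrinsics, pixels), "k1" (the pictures are not rectified: a ray, as slopes to the right and down, at radius r is drawn at 1 + k1 r^2 times it, then the intrinsics apply), "position" and "orientation" of the camera in the world. Camera axes: x right, y up, looking along -z (the intrinsics and any distortion apply to the point x, -y, -z); pixel columns grow to the right and rows downward; lengths in m; the calibration is good to about 2 mm. A picture is of the moment at which its call begins. There is no depth.
- workorder.hand_in(): hands the job in, once; it reports no verdict.
The state is a dict: "t": time; "q": joint angles; "joint_vel": joint speeds; "joint_torque": joint torques, N m; "eef_pos": TCP position; "tool_rot": TCP orientation; "contact_force": force on the tool from outside, world axes, zero at the start; "torque": the same for the moment, N m; "gripper_width": opening from 0.0 (shut) to 1.0 (fully open).
Only numpy, scipy, OpenCV 4.12 (cv2) and the standard library are available. Lean on these libraries where they do the work, as an engineer would, in place of code of your own. Each camera call takes 0.05 s, during which the arm holds its last target.

## Working session

There is one attempt and no reset: what is moved stays moved. The work goes in short steps, Python scripts to look and compute and a shell command to move; the robot and the scene stay as the last step left them, time stands still between calls to the robot, and variables do not carry over. Pictures are saved under pics/ and viewed, and the job is handed in when it is done.

```bash
mkdir -p pics
python3 - <<'E'
from station import status, eyes
import cv2
for n in("scene","top"):
    c=eyes.read_camera(n); cv2.imwrite(f"pics/{n}0.png",c["image"][:,:,::-1]); print(n,c["intrinsics"],c["k1"],c["position"],c["orientation"])
o=status.get_obs(); print({k:o[k] for k in("t","eef_pos","tool_rot","contact_force","gripper_width")})
E
```

```text
scene [[515.46229079   0.         314.0395744 ]
 [  0.         515.46229079 238.1902089 ]
 [  0.           0.           1.        ]] -0.12576617885546912 [1.0158208  0.50373955 0.71832032] [0.31225511 0.12010597 0.35906033 0.87129042]
top [[507.45177599   0.         319.98719136]
 [  0.         507.45177599 238.14570977]
 [  0.           0.           1.        ]] -0.12345667757457449 [ 0.45952129 -0.01645143  0.81398072] [-0.70422382 -0.04759311  0.05643072  0.70612979]
{'t': 0.1, 'eef_pos': array([0.17457384, 0.65145786, 0.2304147 ]), 'tool_rot': array([-5.94754542e-05,  1.30541491e-01,  9.91442479e-01, -8.51940169e-04]), 'contact_force': array([0.23344485, 0.11733474, 0.20422265]), 'gripper_width': 1.001310029139509}
```

View pics/scene0.png

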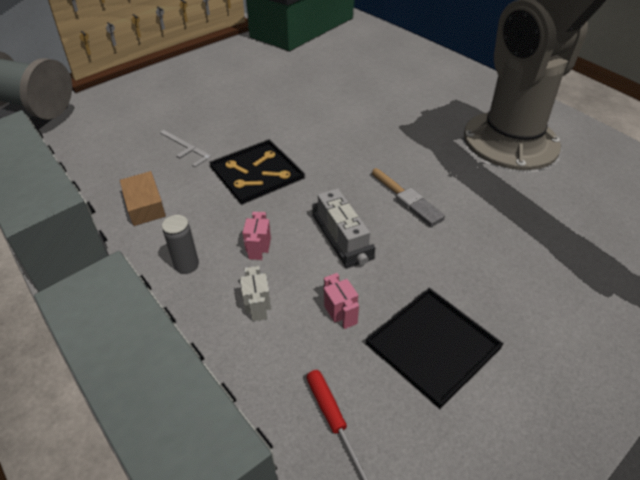

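View pics/top0.png

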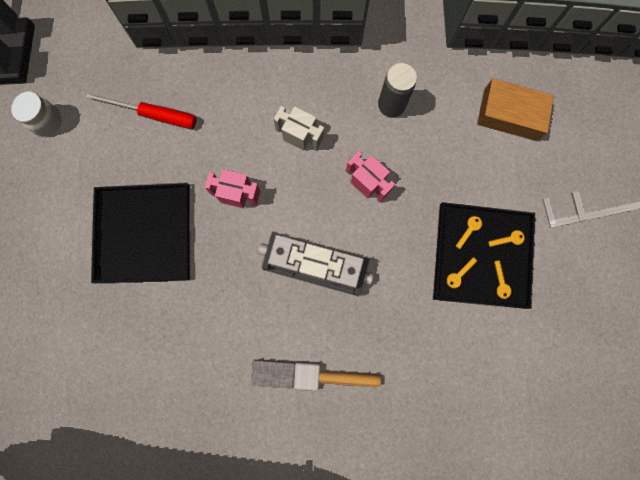

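The scene view agrees with the top view. In the top view the clamp bed is around (316,263), the empty tray around (143,233), and the spare at (300,127). I'll enlarge the top view to pick points.

```bash
cat > h.py <<'E'
import numpy as np,cv2
from scipy.spatial.transform import Rotation as R
from station import status, eyes
def rot(q): return R.from_quat([q[1],q[2],q[3],q[0]]).as_matrix()
def back(c,uv,z):
    K=c["intrinsics"];p=cv2.undistortPoints(np.array(uv,float).reshape(-1,1,2),K,np.array([c["k1"],0,0,0.])).reshape(-1,2)
    # model: drawn = (1+k1 r^2)*ray -> same as cv2 forward model
    d=np.c_[p[:,0],-p[:,1],-np.ones(len(p))]@rot(c["orientation"]).T
    o=np.array(c["position"]); return o+d*((z-o[2])/d[:,2])[:,None]
def proj(c,P):
    P=(np.atleast_2d(P)-c["position"])@rot(c["orientation"]); P=P*[1,-1,-1]
    return cv2.projectPoints(P,np.zeros(3),np.zeros(3),c["intrinsics"],np.array([c["k1"],0,0,0.]))[0].reshape(-1,2)
def crop(img,x0,y0,w,h,s,name):
    cv2.imwrite(name,cv2.resize(img[y0:y0+h,x0:x0+w,::-1],None,fx=s,fy=s,interpolation=cv2.INTER_CUBIC))
E
python3 - <<'E'
from h import *
c=eyes.read_camera("top");crop(c["image"],250,220,133,85,6,"pics/tb.png");crop(c["image"],80,170,125,125,4,"pics/tt.png")
c=eyes.read_camera("scene");crop(c["image"],300,180,90,90,6,"pics/sb.png")
E
```

```text
(no output)
```

View pics/tb.png

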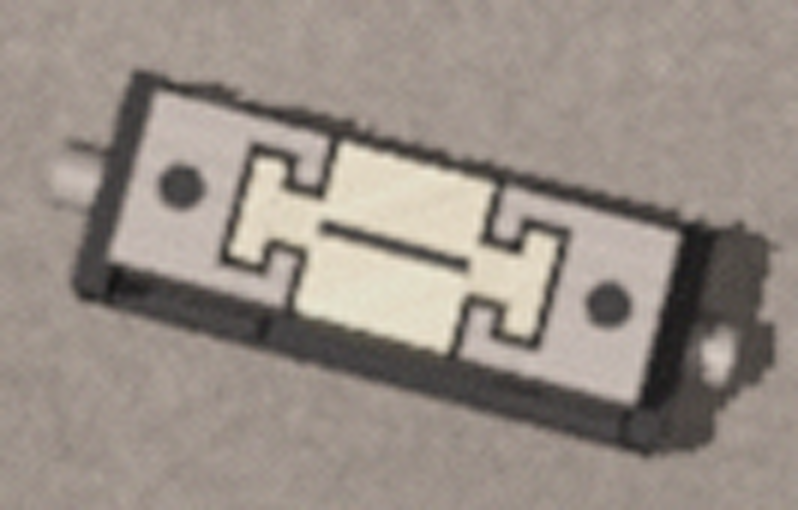

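View pics/tt.png

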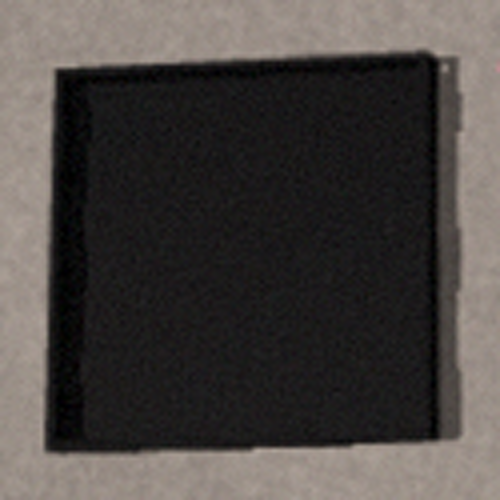

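View pics/sb.png

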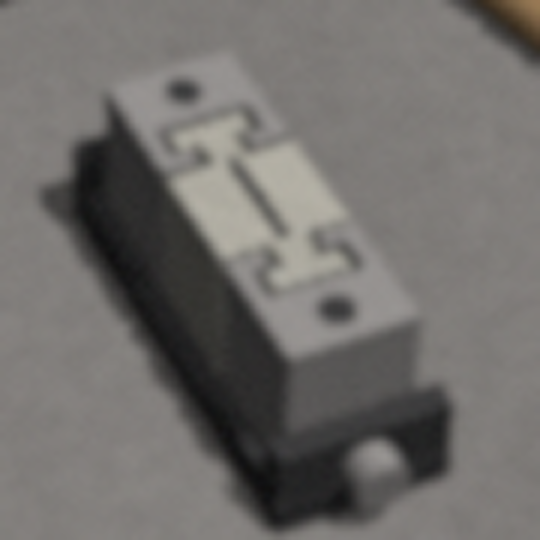

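Run:
```python
from h import *
np.set_printoptions(precision=4,suppress=True)
t=eyes.read_camera("top");s=eyes.read_camera("scene")
def f(c,pts,x0,y0,k,z): return back(c,[((x+.5)/k-.5+x0,(y+.5)/k-.5+y0) for x,y in pts],z)
row=f(t,[(155,90),(683,228),(640,405),(107,262)],250,220,6,.064)
jaw=f(t,[(338,140),(497,185),(455,357),(295,310)],250,220,6,.064)
slit=f(t,[(320,228),(468,265)],250,220,6,.064)
holes=f(t,[(182,187),(608,304)],250,220,6,.064)
rs=f(s,[(108,92),(225,52),(418,320),(290,360)],300,180,6,.064)
js=f(s,[(290,143),(347,218),(235,258),(170,180)],300,180,6,.064)
hs=f(s,[(183,91),(337,308)],300,180,6,.064)
tr=f(t,[(57,70),(432,52),(440,440),(47,450)],80,170,4,.016)
trs=back(s,[(431,290),(501,345),(441,405),(366,342)],.016)
for n,p in dict(row=row,jaw=jaw,slit=slit,holes=holes,rs=rs,js=js,hs=hs,tr=tr,trs=trs).items():
    print(n,p.mean(0)[:2],np.linalg.norm(np.diff(p,axis=0),axis=1),[round(float(np.degrees(np.arctan2(d[1],d[0]))),1) for d in np.diff(p,axis=0)])
o=status.get_obs();print(rot(o["tool_rot"]),o["eef_pos"])
```

```text
row [ 0.5371 -0.0193] [0.1358 0.0452 0.1362] [-104.9, 165.6, 74.8]
jaw [ 0.5367 -0.0195] [0.0411 0.044  0.0411] [-106.0, 166.0, 73.5]
slit [ 0.537  -0.0189] [0.0378] [-104.2]
holes [ 0.5372 -0.019 ] [0.1094] [-105.6]
rs [ 0.5358 -0.019 ] [0.0431 0.1363 0.0423] [167.7, 74.2, -16.6]
js [ 0.5346 -0.0184] [0.0386 0.0393 0.0405] [75.4, -12.9, -100.8]
hs [ 0.5343 -0.0203] [0.1097] [74.6]
tr [0.5881 0.2636] [0.1579 0.1579 0.1609] [-87.8, -176.8, 91.7]
trs [0.5892 0.2688] [0.1506 0.1524 0.1522] [90.8, 2.4, -86.4]
[[-0.9659  0.2588 -0.0001]
 [ 0.2588  0.9659 -0.0006]
 [-0.0001 -0.0006 -1.    ]] [0.1746 0.6518 0.231 ]
```

```bash
cat >> h.py <<'E'
def go(p,yaw):
    # yaw: wanted azimuth of tool y, degrees, tool down; prints shift & turn in present (measured) tool axes
    o=status.get_obs();A=rot(o["tool_rot"]);d=A.T@(np.array(p)-o["eef_pos"])
    y=np.radians(yaw);Y=np.array([np.cos(y),np.sin(y),0]);Z=np.array([0,0,-1.]);T=np.c_[np.cross(Y,Z),Y,Z]
    print("t",round(o["t"],2),"pos",o["eef_pos"].round(4),"yaw",np.degrees(np.arctan2(A[1,1],A[0,1])).round(2),"w",round(o["gripper_width"],3),"F",np.round(o["contact_force"],1))
    print("shift",d.round(4),"len",np.linalg.norm(d).round(4),"turn",np.degrees(R.from_matrix(A.T@T).as_rotvec()).round(2))
E
python3 -m jog '-0.036 -0.027 0 0 0 7 0.085;-0.072 -0.054 0 0 0 14 0.085;-0.108 -0.081 0 0 0 21 0.085;-0.144 -0.108 0 0 0 28 0.085;-0.180 -0.135 0 0 0 35 0.085' && python3 -c "
from h import *
go([.46,.28,.231],-15.2);go([.5365,-.0193,.231],-15.2)"
```

```text
t: 0.8
eef_pos: [0.3145, 0.4735, 0.2315]
tool_rot: [-0.0, 0.425, 0.905, 0.0]
contact_force: [1.4, 0.1, 1.3]
gripper_width: 0.991
t 0.8 pos [0.3145 0.4735 0.2315] yaw 39.72 w 0.991 F [1.4 0.1 1.3]
shift [-0.2418 -0.0117  0.0004] len 0.2421 turn [ 1.000e-02 -2.000e-02  5.492e+01]
t 0.8 pos [0.3145 0.4735 0.2315] yaw 39.72 w 0.991 F [1.4 0.1 1.3]
shift [-5.209e-01 -1.441e-01  3.000e-04] len 0.5405 turn [ 1.000e-02 -2.000e-02  5.492e+01]
```

```bash
python3 -m jog '-0.048 -0.002 0 0 0 7 0.085;-0.096 -0.004 0 0 0 14 0.085;-0.144 -0.006 0 0 0 21 0.085;-0.192 -0.008 0 0 0 28 0.085;-0.240 -0.012 0 0 0 35 0.085' && python3 -c "
from h import *
go([.5365,-.0193,.15],-15.2)"
```

```text
t: 1.3
eef_pos: [0.4597, 0.282, 0.2316]
tool_rot: [-0.0, 0.677, 0.736, 0.0]
contact_force: [1.1, 0.4, 0.7]
gripper_width: 0.991
t 1.3 pos [0.4597 0.282  0.2316] yaw 4.73 w 0.991 F [1.1 0.4 0.7]
shift [-0.3066  0.0517  0.0814] len 0.3214 turn [ 0.03 -0.04 19.93]
```

```bash
python3 -m jog '-0.044 0.0074 0 0 0 4 0.085;-0.088 0.0148 0 0 0 8 0.085;-0.132 0.0222 0 0 0 12 0.085;-0.176 0.0296 0 0 0 16 0.085;-0.220 0.037 0 0 0 20 0.085' && python3 -c "
from h import *
go([.5365,-.0193,.15],-15.2)"
```

```text
t: 1.8
eef_pos: [0.5149, 0.0659, 0.2316]
tool_rot: [-0.0, 0.794, 0.608, 0.0]
contact_force: [0.6, -0.1, -0.4]
gripper_width: 0.994
t 1.8 pos [0.5149 0.0659 0.2316] yaw -15.15 w 0.994 F [ 0.6 -0.1 -0.4]
shift [-0.0766  0.0431  0.0815] len 0.1199 turn [ 0.02 -0.04  0.05]
```

```bash
python3 -m jog '-0.026 0.0145 0.027 0 0 0 0.085;-0.052 0.029 0.054 0 0 0 0.085;-0.0766 0.0431 0.0815 0 0 0 0.085;-0.0766 0.0431 0.0815 0 0 0 0.085'
python3 - <<'E'
from h import *
go([.5365,-.0193,.023],-15.2)
c=eyes.read_camera("scene");crop(c["image"],230,90,200,200,3,"pics/s2.png")
c=eyes.read_camera("top");crop(c["image"],220,180,200,150,4,"pics/t2.png")
E
```

```text
t: 2.2
eef_pos: [0.5346, -0.0222, 0.147]
tool_rot: [-0.0, 0.795, 0.606, -0.003]
contact_force: [-0.6, -0.7, 0.7]
gripper_width: 0.997
t 2.2 pos [ 0.5346 -0.0222  0.147 ] yaw -15.35 w 0.997 F [-0.6 -0.7  0.7]
shift [0.0038 0.0015 0.124 ] len 0.1241 turn [-0.22  0.24 -0.15]
```

View pics/s2.png

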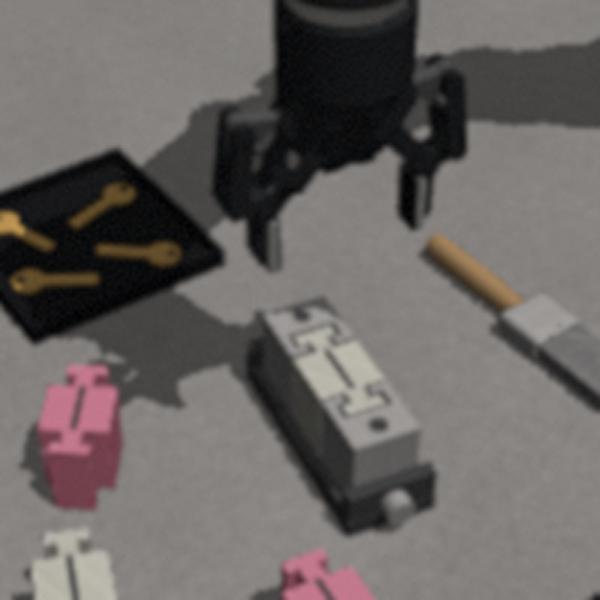

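View pics/t2.png

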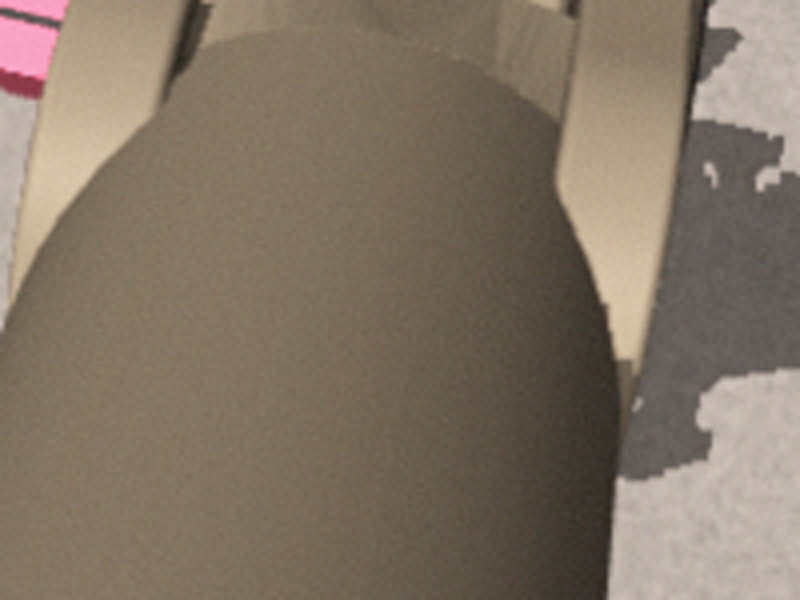

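The fingers (tips near (268,265) and (415,225) in the scene crop) hang above the row and straddle the jaw's x sides. The top view is hidden by the arm.

```bash
python3 -m jog '0 0 0.03 0 0 0 0.085;0 0 0.05 0 0 0 0.085;0 0 0.05 0 0 0 0.085;0 0 0.05 0 0 0 0.085'
python3 - <<'E'
from h import *
go([.5365,-.0193,.023],-15.2)
c=eyes.read_camera("scene");crop(c["image"],280,130,120,140,4,"pics/s3.png")
E
```

```text
t: 2.7
eef_pos: [0.5371, -0.0165, 0.1008]
tool_rot: [0.0, 0.793, 0.609, 0.001]
contact_force: [0.6, -0.7, 0.4]
gripper_width: 0.993
t 2.7 pos [ 0.5371 -0.0165  0.1008] yaw -14.91 w 0.993 F [ 0.6 -0.7  0.4]
shift [-0.0029  0.      0.0778] len 0.0779 turn [ 0.05 -0.05  0.29]
```

View pics/s3.png

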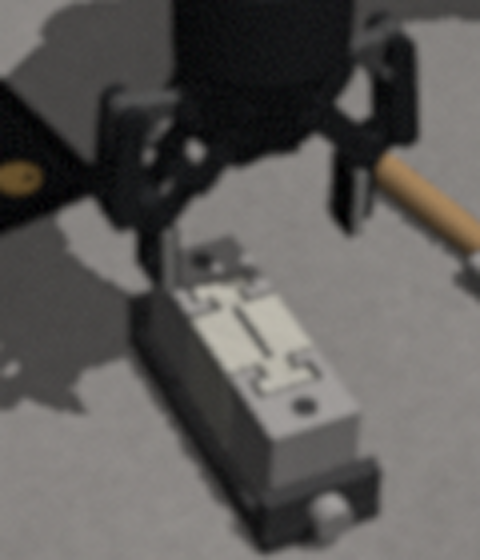

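The fingers are still above the row (tips near (160,280) and (350,230)). I'll let the arm settle and re-read.

```bash
python3 -m jog '0 0 0 0 0 0 0.085;0 0 0 0 0 0 0.085;0 0 0 0 0 0 0.085'
python3 - <<'E'
from h import *
go([.5365,-.0193,.023],-15.2)
E
```

```text
t: 3.05
eef_pos: [0.5369, -0.0175, 0.1004]
tool_rot: [0.0, 0.793, 0.609, 0.001]
contact_force: [0.2, -0.4, 0.2]
gripper_width: 0.996
t 3.05 pos [ 0.5369 -0.0175  0.1004] yaw -15.0 w 0.996 F [ 0.2 -0.4  0.2]
shift [-0.0019 -0.      0.0774] len 0.0775 turn [ 0.06 -0.03  0.2 ]
```

```bash
python3 -m jog '-0.0015 0 0.015 0 0 0 0.085;-0.0015 0 0.030 0 0 0 0.085;-0.0015 0 0.045 0 0 0 0.085;-0.0015 0 0.045 0 0 0 0.085;-0.0015 0 0.045 0 0 0 0.085'
python3 - <<'E'
from h import *
go([.5365,-.0193,.023],-15.2)
c=eyes.read_camera("scene");crop(c["image"],280,130,120,140,4,"pics/s4.png")
E
```

```text
t: 3.55
eef_pos: [0.5358, -0.0193, 0.0543]
tool_rot: [-0.0, 0.793, 0.609, -0.001]
contact_force: [0.3, 0.2, 0.0]
gripper_width: 0.994
t 3.55 pos [ 0.5358 -0.0193  0.0543] yaw -15.02 w 0.994 F [0.3 0.2 0. ]
shift [0.0002 0.0007 0.0313] len 0.0313 turn [-0.06  0.04  0.18]
```

View pics/s4.png

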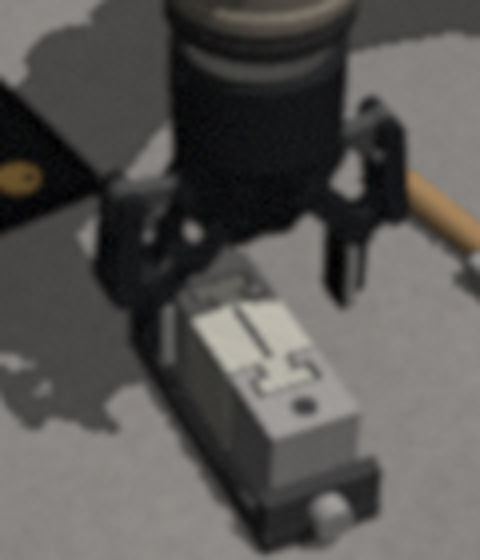

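Run:
```python
from h import *
c=eyes.read_camera("scene");o=status.get_obs();A=rot(o["tool_rot"]);p=o["eef_pos"]
for s in(.0425,-.0425):
  for x in(-.011,.011): print(s,x,(proj(c,p+A@[x,s,-.013])-[280,130])*4)
```

```text
0.0425 -0.011 [[155.18087519 337.01629295]]
0.0425 0.011 [[175.13043094 366.75473983]]
-0.0425 -0.011 [[317.96322646 285.76149801]]
-0.0425 0.011 [[339.7840481  313.99118931]]
```

The projected fingertips land on the imaged ones within a few crop pixels, so I'll descend, then close.

```bash
python3 -m jog '0 0.0005 0.011 0 0 0 0.085;0 0.0005 0.022 0 0 0 0.085;0 0.0005 0.031 0 0 0 0.085;0 0.0005 0.031 0 0 0 0.085;0 0.0005 0.031 0 0 0 0.085'
python3 - <<'E'
from h import *
go([.5365,-.0193,.023],-15.2)
E
```

```text
t: 4.15
eef_pos: [0.5364, -0.0193, 0.0234]
tool_rot: [-0.0, 0.793, 0.609, -0.0]
contact_force: [-0.2, -0.6, 0.0]
gripper_width: 0.992
t 4.15 pos [ 0.5364 -0.0193  0.0234] yaw -15.01 w 0.992 F [-0.2 -0.6  0. ]
shift [0.0001 0.0001 0.0004] len 0.0004 turn [-0.05  0.02  0.19]
```

```bash
python3 -m jog '0 0 0 0 0 0 0.055;0 0 0 0 0 0 0.050;0 0 0 0 0 0 0.046;0 0 0 0 0 0 0.042;0 0 0 0 0 0 0.036' 40; python3 -m jog '0 0 0 0 0 0 0.030;0 0 0 0 0 0 0.030;0 0 0 0 0 0 0.030;0 0 0 0 0 0 0.030' 60
```

```text
t: 4.65
eef_pos: [0.5366, -0.0191, 0.0241]
tool_rot: [-0.0, 0.793, 0.609, 0.0]
contact_force: [-2.3, 0.8, 4.8]
gripper_width: 0.512
t: 5.05
eef_pos: [0.5366, -0.0191, 0.0242]
tool_rot: [-0.0, 0.793, 0.609, 0.0]
contact_force: [-2.0, 1.1, 6.2]
gripper_width: 0.512
```

```bash
python3 -m jog '0 0 -0.004 0 0 0 0.030;0 0 -0.008 0 0 0 0.030;0 0 -0.012 0 0 0 0.030;0 0 -0.016 0 0 0 0.030;0 0 -0.016 0 0 0 0.030' 80;  python3 - <<'E'
from h import *
go([.5365,-.0193,.1],-15.0)
c=eyes.read_camera("scene");crop(c["image"],280,130,120,140,4,"pics/s5.png")
E
```

```text
t: 5.55
eef_pos: [0.537, -0.0192, 0.0403]
tool_rot: [0.0, 0.793, 0.609, 0.0]
contact_force: [0.7, 0.2, -3.3]
gripper_width: 0.501
t 5.55 pos [ 0.537  -0.0192  0.0403] yaw -15.0 w 0.501 F [ 0.7  0.2 -3.3]
shift [-0.0002 -0.0004 -0.0597] len 0.0597 turn [ 0.05 -0.02  0.  ]
```

View pics/s5.png

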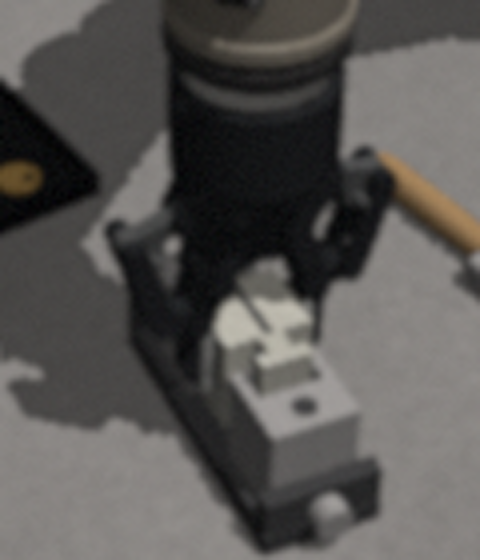

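The jaw is up about 16 mm (top at (262,325) in the crop). The neighbour has not moved and the load is 3.3 N. I'll go on lifting.

```bash
python3 -m jog '0 0 -0.008 0 0 0 0.030;0 0 -0.016 0 0 0 0.030;0 0 -0.024 0 0 0 0.030;0 0 -0.032 0 0 0 0.030;0 0 -0.040 0 0 0 0.030' && python3 -m jog '0 0 -0.010 0 0 0 0.030;0 0 -0.020 0 0 0 0.030;0 0 -0.025 0 0 0 0.030;0 0 -0.025 0 0 0 0.030;0 0 -0.025 0 0 0 0.030';  python3 - <<'E'
from h import *
go([.5365,-.0193,.106],-15.0)
c=eyes.read_camera("scene");crop(c["image"],280,130,120,140,4,"pics/s6.png")
go([.588,.265,.106],0)
E
```

```text
t: 6.1
eef_pos: [0.5367, -0.0191, 0.0806]
tool_rot: [0.0, 0.793, 0.609, 0.0]
contact_force: [-0.5, -1.0, -4.1]
gripper_width: 0.503
t: 6.6
eef_pos: [0.5365, -0.0191, 0.1047]
tool_rot: [-0.0, 0.793, 0.609, -0.0]
contact_force: [0.7, 0.3, -3.8]
gripper_width: 0.506
t 6.6 pos [ 0.5365 -0.0191  0.1047] yaw -14.99 w 0.506 F [ 0.7  0.3 -3.8]
shift [-0.0002  0.0001 -0.0013] len 0.0013 turn [-0.01 -0.    0.01]
t 6.65 pos [ 0.5363 -0.0191  0.1045] yaw -14.99 w 0.506 F [-0.  -0.2 -3. ]
shift [ 0.2878 -0.0236 -0.0015] len 0.2888 turn [ -0.04   0.   -14.99]
```

View pics/s6.png

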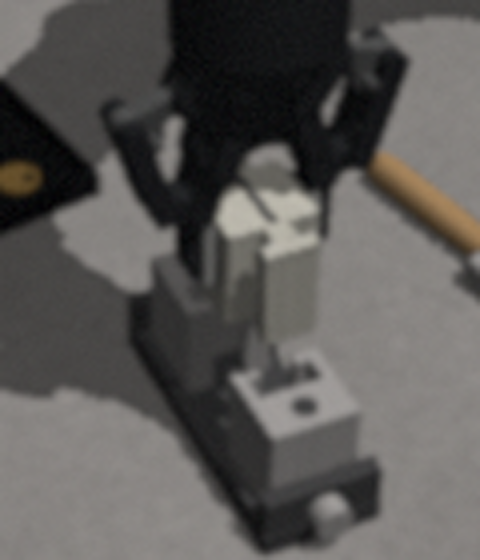

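The jaw is up about 80 mm and fully clear. Its underside is around crop row 340, above the neighbour's top, and both neighbours are still in place. I'll lift a bit more and carry it to the tray.

```bash
python3 -m jog '0 0 -0.015 0 0 0 0.030;0.01 0 -0.03 0 0 0 0.030;0.04 -0.003 -0.03 0 0 -3 0.030;0.075 -0.006 -0.03 0 0 -6 0.030;0.110 -0.009 -0.03 0 0 -9 0.030'
python3 - <<'E'
from h import *
go([.5885,.265,.135],1)
E
```

```text
t: 7.15
eef_pos: [0.5562, 0.0903, 0.1344]
tool_rot: [-0.0, 0.743, 0.67, -0.0]
contact_force: [-0.1, 0.6, -2.7]
gripper_width: 0.511
t 7.15 pos [0.5562 0.0903 0.1344] yaw -5.94 w 0.511 F [-0.1  0.6 -2.7]
shift [ 0.1772  0.014  -0.0006] len 0.1777 turn [-0.04  0.01 -6.94]
```

```bash
python3 -m jog '0.04 0.003 0 0 0 -2 0.030;0.08 0.006 0 0 0 -4 0.030;0.12 0.009 0 0 0 -5 0.030;0.155 0.012 0 0 0 -6 0.030;0.177 0.014 0 0 0 -7 0.030' && python3 -m jog '0 0 0 0 0 0 0.030;0 0 0 0 0 0 0.030'
python3 - <<'E'
from h import *
go([.5885,.265,.03],1)
c=eyes.read_camera("scene");crop(c["image"],320,200,200,220,3,"pics/s7.png")
E
```

```text
t: 7.65
eef_pos: [0.5881, 0.2678, 0.1337]
tool_rot: [-0.001, 0.699, 0.715, -0.0]
contact_force: [-0.9, 0.2, -2.6]
gripper_width: 0.502
t: 7.85
eef_pos: [0.5883, 0.2637, 0.1338]
tool_rot: [-0.0, 0.701, 0.713, -0.001]
contact_force: [0.5, -0.1, -2.2]
gripper_width: 0.509
t 7.85 pos [0.5883 0.2637 0.1338] yaw 1.04 w 0.509 F [ 0.5 -0.1 -2.2]
shift [0.0014 0.0004 0.1038] len 0.1038 turn [-0.08  0.08  0.04]
```

View pics/s7.png

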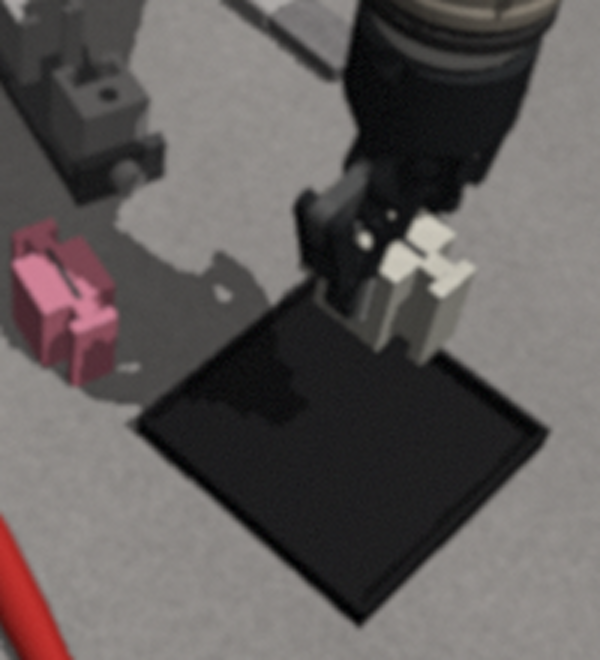

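The jaw hangs upright over the tray, with its underside near (420,360) in the crop. At floor contact the TCP should be at about 0.016. I'll lower it most of the way.

```bash
python3 -m jog '0 0 0.025 0 0 0 0.030;0 0 0.050 0 0 0 0.030;0 0 0.075 0 0 0 0.030;0 0 0.095 0 0 0 0.030;0 0 0.105 0 0 0 0.030' && python3 -m jog '0 0 0 0 0 0 0.030;0 0 0 0 0 0 0.030;0 0 0 0 0 0 0.030'
python3 - <<'E'
from h import *
go([.5885,.265,.0162],1)
c=eyes.read_camera("scene");crop(c["image"],320,200,200,220,3,"pics/s8.png")
E
```

```text
t: 8.4
eef_pos: [0.5877, 0.2615, 0.0279]
tool_rot: [-0.0, 0.702, 0.712, -0.002]
contact_force: [-1.3, 0.2, -2.8]
gripper_width: 0.507
t: 8.7
eef_pos: [0.5899, 0.264, 0.0312]
tool_rot: [0.0, 0.701, 0.713, 0.001]
contact_force: [0.0, 0.2, -2.5]
gripper_width: 0.504
t 8.7 pos [0.5899 0.264  0.0312] yaw 0.97 w 0.504 F [ 0.   0.2 -2.5]
shift [ 0.001  -0.0014  0.015 ] len 0.015 turn [ 0.12 -0.05 -0.03]
```

View pics/s8.png

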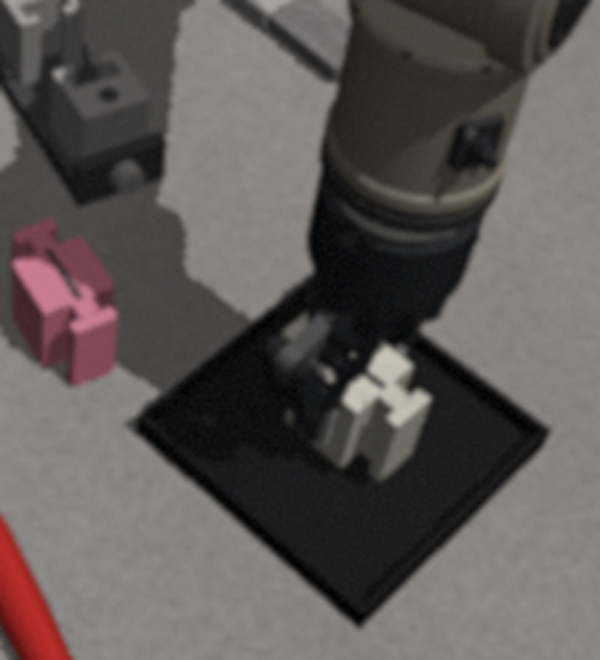

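The jaw is over the tray centre, about 15 mm above the floor. Now I'll lower it slowly until it touches.

```bash
python3 -m jog '0 0 0.003 0 0 0 0.030;0 0 0.006 0 0 0 0.030;0 0 0.009 0 0 0 0.030;0 0 0.011 0 0 0 0.030;0 0 0.012 0 0 0 0.030'; python3 -m jog '0 0 0 0 0 0 0.030;0 0 0.001 0 0 0 0.030;0 0 0.001 0 0 0 0.030'
```

```text
t: 9.25
eef_pos: [0.5886, 0.2639, 0.0174]
tool_rot: [-0.0, 0.701, 0.713, -0.0]
contact_force: [0.3, 0.3, -3.8]
gripper_width: 0.503
t: 9.55
eef_pos: [0.5888, 0.264, 0.0167]
tool_rot: [-0.0, 0.701, 0.713, -0.0]
contact_force: [-0.2, 0.5, -2.8]
gripper_width: 0.504
```

```bash
python3 -m jog '0 0 0.001 0 0 0 0.030;0 0 0.001 0 0 0 0.030;0 0 0.001 0 0 0 0.030'; python3 -m jog '0 0 0.001 0 0 0 0.030;0 0 0.001 0 0 0 0.030'
```

```text
t: 9.85
eef_pos: [0.589, 0.264, 0.0163]
tool_rot: [-0.0, 0.701, 0.713, 0.0]
contact_force: [-1.5, -0.8, 3.3]
gripper_width: 0.507
t: 10.05
eef_pos: [0.589, 0.264, 0.0163]
tool_rot: [-0.0, 0.701, 0.713, 0.0]
contact_force: [-5.1, -1.9, 12.0]
gripper_width: 0.509
```

The force has swung from −3 to +12 N upward, so the jaw stands on the floor. I'll release gently.

```bash
python3 -m jog '0 0 -0.001 0 0 0 0.044;0 0 -0.001 0 0 0 0.048;0 0 -0.001 0 0 0 0.055;0 0 -0.001 0 0 0 0.070;0 0 -0.001 0 0 0 0.070' 30; python3 -m jog '0 0 0 0 0 0 0.075;0 0 0 0 0 0 0.075'
python3 - <<'E'
from h import *
go([.5885,.265,.15],1)
c=eyes.read_camera("scene");crop(c["image"],320,200,200,220,3,"pics/s9.png")
E
```

```text
t: 10.55
eef_pos: [0.5889, 0.264, 0.0157]
tool_rot: [0.0, 0.701, 0.713, 0.0]
contact_force: [0.9, 0.6, 0.7]
gripper_width: 0.82
t: 10.75
eef_pos: [0.5888, 0.2639, 0.0157]
tool_rot: [0.0, 0.701, 0.713, -0.0]
contact_force: [-0.6, 0.3, -0.0]
gripper_width: 0.876
t 10.75 pos [0.5888 0.2639 0.0157] yaw 1.0 w 0.876 F [-0.6  0.3 -0. ]
shift [ 0.0011 -0.0003 -0.1343] len 0.1343 turn [-0.  0. -0.]
```

View pics/s9.png

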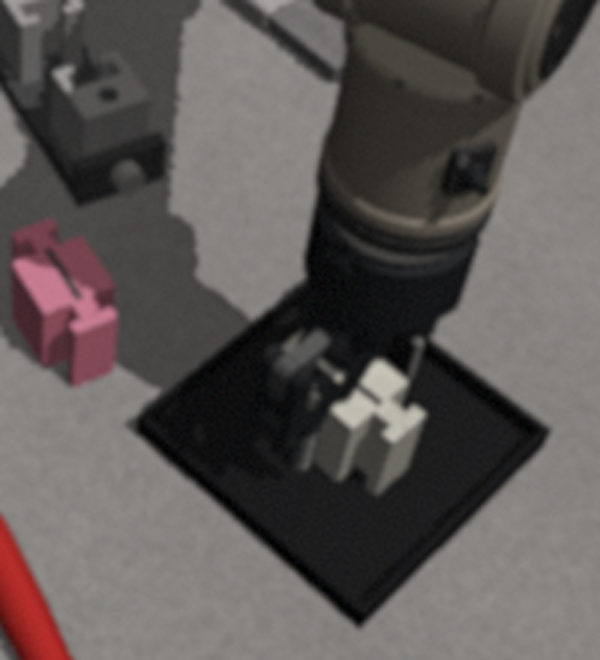

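The jaw stands upright, at about (370,425) in the crop, and the fingers are open and off both sides. I'll retreat straight up.

```bash
python3 -m jog '0 0 -0.015 0 0 0 0.078;0 0 -0.03 0 0 0 0.078;0 0 -0.05 0 0 0 0.078;0 0 -0.09 0 0 0 0.078;0 0 -0.13 0 0 0 0.078';python3 -m jog '0 0 -0.03 0 0 0 0.078;0 -0.04 -0.05 0 0 0 0.078;0 -0.08 -0.05 0 0 0 0.078;0 -0.12 -0.05 0 0 0 0.078;0 -0.12 -0.05 0 0 0 0.078'
python3 - <<'E'
from h import *
c=eyes.read_camera("scene");cv2.imwrite("pics/sA.png",c["image"][:,:,::-1])
c=eyes.read_camera("top");cv2.imwrite("pics/tA.png",c["image"][:,:,::-1]);crop(c["image"],250,220,133,85,6,"pics/tAb.png")
E
```

```text
t: 11.3
eef_pos: [0.5888, 0.2637, 0.1483]
tool_rot: [0.0, 0.701, 0.713, 0.0]
contact_force: [0.5, 1.3, 1.1]
gripper_width: 0.913
t: 11.8
eef_pos: [0.4639, 0.2619, 0.1967]
tool_rot: [-0.002, 0.7, 0.714, -0.001]
contact_force: [-0.1, 1.1, -0.4]
gripper_width: 0.915
```

View pics/sA.png

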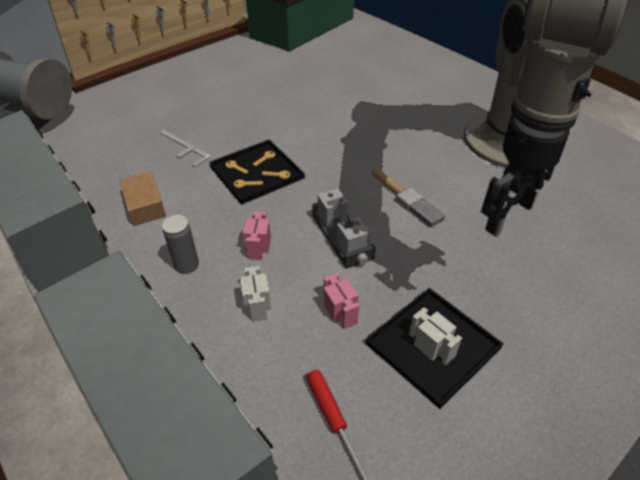

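View pics/tA.png

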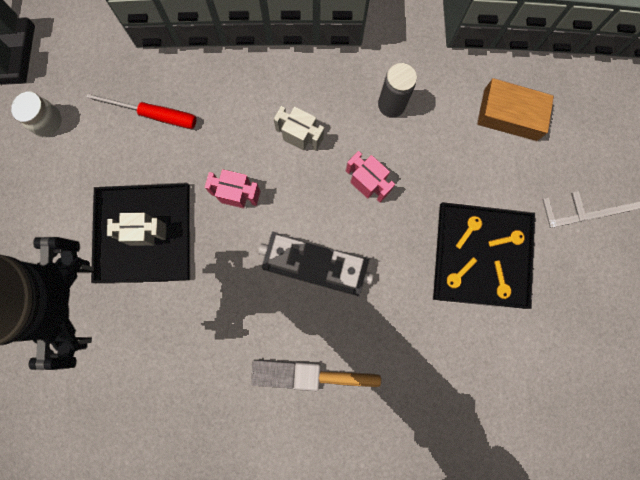

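View pics/tAb.png

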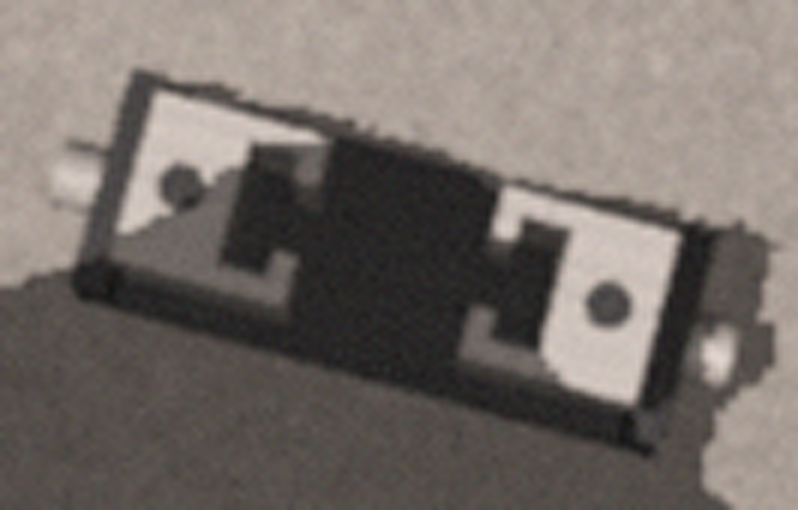

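The neighbours' holes are at (182,186) and (608,304) in the crop, the same as before. The jaw stands well inside the tray at (136,228) in the top view. The arm is clear, so I'll settle and hand in.

```bash
python3 -m jog '0 0 0 0 0 0 0.078;0 0 0 0 0 0 0.078;0 0 0 0 0 0 0.078'; python3 -c "
from station import workorder
print(workorder.hand_in())"
```

```text
t: 12.2
eef_pos: [0.4698, 0.2616, 0.1959]
tool_rot: [0.0, 0.701, 0.713, 0.0]
contact_force: [0.0, -0.1, -0.1]
gripper_width: 0.911
the job is handed in; nothing more can be done
None
```

I gripped the middle jaw on its x sides and raised it straight up about 80 mm, clear of its neighbours. I then carried it to the empty tray, lowered it until the wrist force showed it on the floor, released it and backed off. I handed in at 12.2 s; no verdict was reported.

The last pictures showed the jaw standing upright near the tray's centre. Both neighbours' holes were at the same pixels as at the start, so they had not moved. The arm was clear of everything with about zero contact force. No check failed; the two cameras differed by about 5 mm on the tray's centre and 1 to 2 mm on the jaw, well within the room available.

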